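# Switch on the warming plate under the wax jug

### The arm

A 7-joint arm with a two-finger parallel gripper is mounted at the origin on the work surface. World frame = base frame: x ahead of the robot, y to its left, z up, the work surface at z = 0. Lengths are in m, angles in rad, forces in N, time in s.
With the tool pointing down it reaches from about 0.4 to 0.85 m from the base axis. Payload 10.4 kg.
Tool frame: the origin (TCP) lies at the very end of the fingers, on their centre line; the grasp point (between the pads) lies 19 mm behind it; z points along the fingers, y is the line along which they close (so a half turn about z gives the same grasp; the last joint's range is limited). The gripper opens to 85 mm and grips with 20 to 120 N. Pads are 22 mm wide; open, the fingers measure 114 mm over their backs; the gripper's body (76 mm by 85 mm) begins 54 mm behind the grasp point. The pads swing forward as they close: fully open they stand 13 mm farther back than shut.
Start: joints at [-1.194, 0.332, -0.065, 1.46, 0.022, 1.35, -0.088], TCP at [0.243, 0.576, 0.231] pointing down, gripper open.
Joint ranges: [-2.6, 2.6], [-0.5, 2.12], [-1.47, 1.34], [0.16, 2.42], [-1.27, 4.41], [0.06, 2.06], [-2.6, 2.6]. Speed limits (rad/s): [2.22, 2.22, 2.79, 2.79, 3.14, 3.14, 3.14].

### API

Orientations are given as a unit quaternion [w, x, y, z].
In Python, from workcell import bot gives the robot as it stands.
- The arm moves only by the tool carry_out, never from a script. Its argument "commands" is one flat list of numbers, 5 for each row, row after row: the shift along the tool's x, y, z in m, then the turn about the tool's z in degrees, then the finger opening in m, from 0 to 0.0854. A call has exactly 10 rows; each row is the pose to reach, as a shift and turn from the pose commanded when the call began, along the tool's axes at that moment; what a row does not reach only later rows make up. A row lasts 1/12 s, in which the tool goes at most 41.7 mm and 7.16 degrees, less where a joint would pass 70% of its speed; a pose out of reach is approached as far as the arm can. A call with a gripper value outside its range is refused whole. The fingers move at their own pace and stop on an object; "grip_force" is the grip in N (left out, the last holds). Time passes only in rows, so rows that repeat a pose let the fingers close, or fill a call up. It gives the time, the measured TCP pose, the force and the opening at its end, in the units of the state.
- bot.read_state(): the state, without advancing time (a new reading comes with each control period).
- bot.read_camera(name): name is "side" or "top" or "wrist"; returns the picture (384x512x3 uint8, red, green, blue); there is no depth.
- bot.calibration(name): a dict with "intrinsics" (3x3 intrinsics, pixels), "pose" (4x4, takes a point from camera to world coordinates); the wrist camera has in their place "mount" (4x4, takes a point from camera to tool coordinates, whose origin is the TCP and whose axes are the flange's). Camera axes: x right, y up, looking along -z (the intrinsics and any distortion apply to the point x, -y, -z); pixel columns grow to the right and rows downward; lengths in m; the calibration is good to about 2 mm. The wrist camera is an equidistant fisheye: a pixel r from the principal point sees the ray r / f radians off the axis. A picture is of the moment at which its call begins: read the wrist's pose just before it. calibration takes no time and is no camera call.
- bot.job_done(): hands the job in, once; it reports no verdict.
Trained networks look in the newest picture that a camera, given by its name, has taken for a name from the list of things; names that differ only in an ending like _2 or _b are one class to them, and where a whole thing is asked for, a point or a joint stands for the part that bears it (a point fixed in the world has none). Each returns a list of dicts, best first, with "conf" (0 to 1); they miss things now and then, are a little off and sometimes report something else, mostly with a low value. They report only what shows in the picture. A call takes as long as a camera call.
- bot.spot_in(camera, query): "pixel" ([column, row] in pixels, amid what is visible of it).
- bot.regions_of(camera, query): "region" (384x512 bool, what is visible of it) and "pixel" ([column, row] in pixels, amid what is visible of it).
- bot.place_of(camera, query): "pixel" ([column, row] in pixels: a listed point, or the origin of a listed thing).
The state is a dict: "clock": time; "joint_positions": joint angles; "qvel": joint speeds; "tau": joint torques, N m; "tcp_pos": TCP position; "tcp_rot": TCP orientation; "wrist_force": force on the tool from outside, world axes, zero at the start; "moment": the same for the moment, N m; "opening": opening from 0.0 (shut) to 1.0 (fully open).
Only numpy, scipy, OpenCV 4.12 (cv2) and the standard library are available. Lean on these libraries where they do the work, as an engineer would, in place of code of your own. Each camera call takes 0.05 s, during which the arm holds its last target. There are 200 camera calls.

### The job

The wax in the steel jug has set: switch on the warming plate that the jug stands on. Slide that plate's splash cover aside, hold its green start button fully down for a good second, let it come up again, and slide the cover fully shut so that no wax can drip on the button. Leave the jug on its plate, and do not disturb the other plate's cover or button, the glasses or the bottle.

Things in the scene. Friction and masses are not known exactly. Their poses are not given: they have to be found in the camera images.
- hob_jug: Warming plate that carries the jug: steel unit fixed to the table, 200 mm (its x) by 300 mm (its y), yawed. Origin: centre of its underside, z up. Dark heating plate 160 x 160 mm at its +y side, centre (0, 60) mm, top 82 mm high. Black control strip along its -y side, centre line y = -95 mm, surface 70 mm above the table, with a grey splash cover sliding along x between two rails (80 mm high).
- cover_jug (a joint): Opening in m of the splash cover of the plate that carries the jug: 0 fully shut (hard stop), 0.080 fully open (hard stop). It opens towards the unit's +x and stays where it is left (friction about 1.5 N, no spring). Grey plate 84 mm (x) by 80 mm (y), 4 mm thick, top 75.5 mm above the table. Starts shut or up to 15 mm ajar.
- grip_jug (a point): Centre of the orange grip bar on the middle of the cover of the plate that carries the jug: 12 mm thick (unit's x), 50 mm long (y), 20 mm tall, from 75.5 to 95.5 mm above the table. Pinch its two long faces from above, or push it. It moves with the cover: at unit x = -40 mm + opening, y = -95 mm.
- start_jug (a joint): Travel in m of the green start button of the plate that carries the jug: 0 released, 0.006 fully down (hard stop). It springs back; about 1.5 N starts it, about 5 N holds it fully down.
- button_jug (a point): Centre of the top of the green start button (30 mm across) of the plate that carries the jug: at unit (-40, -95) mm, 67 mm above the table when released, which is 3 mm below the strip's surface, amid an open square well 60 x 60 mm, 18 mm deep. Hidden under the shut cover; with the cover fully open the cover's edge is 38 mm from the button's centre.
- hob_empty: Warming plate that is empty: steel unit fixed to the table, 200 mm (its x) by 300 mm (its y), yawed. Origin: centre of its underside, z up. Dark heating plate 160 x 160 mm at its +y side, centre (0, 60) mm, top 82 mm high. Black control strip along its -y side, centre line y = -95 mm, surface 70 mm above the table, with a grey splash cover sliding along x between two rails (80 mm high).
- cover_empty (a joint): Opening in m of the splash cover of the plate that is empty: 0 fully shut (hard stop), 0.080 fully open (hard stop). It opens towards the unit's +x and stays where it is left (friction about 1.5 N, no spring). Grey plate 84 mm (x) by 80 mm (y), 4 mm thick, top 75.5 mm above the table. Starts shut or up to 15 mm ajar.
- grip_empty (a point): Centre of the orange grip bar on the middle of the cover of the plate that is empty: 12 mm thick (unit's x), 50 mm long (y), 20 mm tall, from 75.5 to 95.5 mm above the table. Pinch its two long faces from above, or push it. It moves with the cover: at unit x = -40 mm + opening, y = -95 mm.
- start_empty (a joint): Travel in m of the green start button of the plate that is empty: 0 released, 0.006 fully down (hard stop). It springs back; about 1.5 N starts it, about 5 N holds it fully down.
- button_empty (a point): Centre of the top of the green start button (30 mm across) of the plate that is empty: at unit (-40, -95) mm, 67 mm above the table when released, which is 3 mm below the strip's surface, amid an open square well 60 x 60 mm, 18 mm deep. Hidden under the shut cover; with the cover fully open the cover's edge is 38 mm from the button's centre.
- jug_mid (a point): Centre (half-way up, 62.5 mm over its underside) of the stainless pouring jug of set wax that stands on a heating plate: 112 mm across, 125 mm high, 0.75 kg, black handle reaching 102 mm from its axis, never towards the control strip. Its rim is about 207 mm above the table. Loose; leave it there.
- glass1_mid (a point): Centre of an empty candle glass with a wick, 80 mm across, 100 mm high, standing beyond the plates. Loose; leave it.
- glass2_mid (a point): Centre of a second such candle glass, standing to the right of the plates. Loose; leave it.
- scent_mid (a point): Centre of a small amber fragrance bottle, 36 mm across, 80 mm high, standing to the left of the plates. Loose; leave it.

How it is judged:
By the outcome, as a careful person would: the job done as asked, in the order asked, and still so for the second after the job is handed in, with the robot touching nothing.
It also fails if it takes over 46 s, if anything falls off the work surface, if the arm or the gripper's body presses on something with over 40 N, if the wrist force passes 120 N, or if a joint passes its speed limit or range.

## Working session

There is one attempt and no reset: what is moved stays moved. The work goes in short steps, Python scripts to look and compute and a tool call to move; the robot and the scene stay as the last step left them, time stands still between calls to the robot, and variables do not carry over. Pictures are saved under pics/ and viewed, on a budget of 10 in all, crops included, one or two more only if the job needs it, and the job is handed in when it is done.

Besides the shell and the picture viewer there is one more tool, called as a command line: name --argument value ..., lists and objects as JSON in quotes. carry_out: Moves the arm, as the interface text tells. Its arguments: {"type":"object","properties":{"commands":{"type":"array","items":{"type":"number"}},"grip_force":{"type":"number"}},"required":["commands"]}

```bash
ls; mkdir -p pics; cat > h.py <<'E'
import numpy as np, cv2
from workcell import bot
def ray(cam,px):
    c=bot.calibration(cam);K=np.array(c["intrinsics"]);P=np.array(c["pose"])
    d=np.linalg.inv(K)@[px[0],px[1],1]; d=np.array([d[0],-d[1],-d[2]])
    return P[:3,3],P[:3,:3]@d
def onz(cam,px,z):
    o,d=ray(cam,px); return o+d*(z-o[2])/d[2]
def proj(cam,p):
    c=bot.calibration(cam);K=np.array(c["intrinsics"]);P=np.array(c["pose"])
    q=np.linalg.inv(P)@np.append(p,1); v=K@[q[0],-q[1],-q[2]]; return v[:2]/v[2]
def save(cam,n,im): cv2.imwrite(f"pics/{n}.png",im[:,:,::-1])
E
python3 - <<'E'
from h import *
ims=[]
for c in("top","side"):
    im=bot.read_camera(c); save(c,c,im)
    k=bot.calibration(c); print(c,{a:(np.round(b,3).tolist() if a!='name' else b) for a,b in k.items()})
    for q,z in(("hob_jug",0),("grip_jug",.0855),("button_jug",.067),("hob_empty",0),("grip_empty",.0855),("jug_mid",.1445)):
        for r in bot.place_of(c,q)[:2]: print(q,np.round(r["pixel"],1),round(r["conf"],2),onz(c,r["pixel"],z).round(3))
print(bot.read_state())
E
```

```text
pics
top {'intrinsics': [[410.179, 0.0, 255.002], [0.0, 410.179, 187.515], [0.0, 0.0, 1.0]], 'pose': [[0.028, 0.995, -0.096, 0.491], [-1.0, 0.027, -0.012, -0.003], [-0.01, 0.097, 0.995, 1.369], [0.0, 0.0, 0.0, 1.0]]}
hob_jug [329.4 212.6] 0.59 [ 0.546 -0.236  0.   ]
grip_jug [369.  222.5] 0.64 [ 0.515 -0.344  0.085]
grip_jug [108.1 223.4] 0.28 [0.49  0.469 0.085]
hob_empty [195.6 211.1] 0.94 [0.539 0.21  0.   ]
grip_empty [221.  224.4] 0.82 [0.496 0.116 0.085]
jug_mid [317.2 215.8] 0.66 [ 0.53  -0.175  0.145]
side {'intrinsics': [[377.342, 0.0, 258.431], [0.0, 377.342, 193.953], [0.0, 0.0, 1.0]], 'pose': [[-0.92, 0.229, -0.318, 0.185], [-0.392, -0.535, 0.749, 0.956], [0.001, 0.813, 0.582, 0.835], [0.0, 0.0, 0.0, 1.0]]}
hob_jug [291.2 182.8] 0.93 [ 0.55  -0.238  0.   ]
button_jug [291.8 157.8] 0.6 [ 0.578 -0.315  0.067]
hob_empty [254.8 262.9] 0.76 [0.51  0.217 0.   ]
grip_empty [270.6 222.3] 0.6 [0.5   0.116 0.086]
jug_mid [291.2 161.1] 0.89 [ 0.533 -0.163  0.144]
{'clock': 0.7, 'joint_positions': array([-1.19360744,  0.33218523, -0.06474652,  1.46010038,  0.0216029 ,
        1.34988992, -0.08848468]), 'qvel': array([ 5.98655878e-04,  8.56971384e-05,  5.02320380e-05, -3.86622268e-04,
        2.21790853e-04, -1.03514222e-03,  1.13327892e-03]), 'tau': array([-6.84989591e-04, -6.25086021e+01,  4.89292340e-02, -3.91782939e+01,
        1.64856040e-02,  1.67436079e-03, -3.25614974e-05]), 'tcp_pos': array([0.24323233, 0.57575399, 0.23134669]), 'tcp_rot': array([-5.08259372e-06,  1.98534914e-01,  9.80093814e-01,  5.75197291e-05]), 'wrist_force': array([0.73921882, 0.20611017, 0.57995607]), 'moment': array([-0.02270855, -0.00478469,  0.00251527]), 'opening': 1.0049555915296415}
```

```bash
python3 - <<'E'
import cv2
a=cv2.imread("pics/top.png")[130:310,60:440]; cv2.imwrite("pics/topc.png",cv2.resize(a,None,fx=2.1,fy=2.1,interpolation=cv2.INTER_CUBIC))
E
```

```text
(no output)
```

View pics/topc.png

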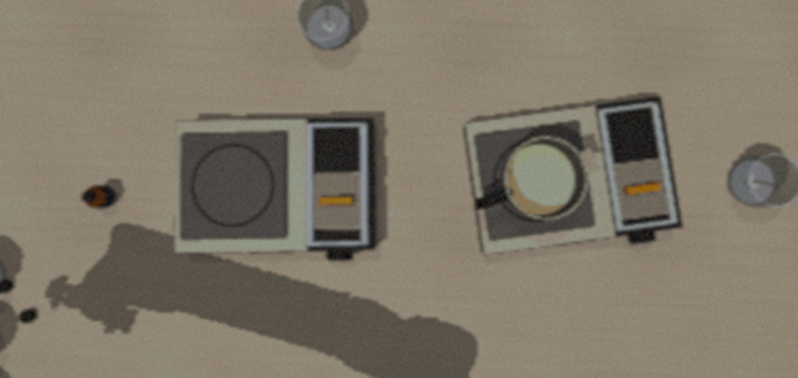

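View pics/side.png

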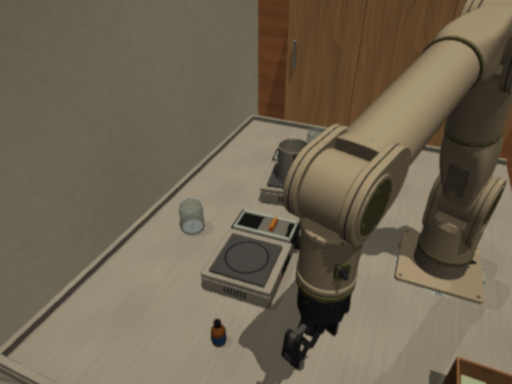

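The top view shows the jug unit at crop centre (570,175). Its strip faces world −y and the orange bar is at crop (643,188), with the cover near shut. The empty unit is on the left. In the side view the arm hides part of the jug unit. Next I'll fit the jug unit's pose.

```bash
cat >> h.py <<'E'
from scipy.spatial.transform import Rotation as R
def R0(q): return R.from_quat(np.r_[q[1:],q[0]]).as_matrix()
def unit(p,u): # unit pt -> world; p=(x,y,yaw)
    c,s=np.cos(p[2]),np.sin(p[2]); return np.array([p[0]+c*u[0]-s*u[1],p[1]+s*u[0]+c*u[1],u[2]])
def shift(target,yaw=None):
    s=bot.read_state(); M=R0(s["tcp_rot"])
    a=np.degrees(np.arctan2(M[1,1],M[0,1]))
    print("clock",round(s["clock"],2),"tcp",s["tcp_pos"].round(4),"tooly deg",round(a,2),"F",s["wrist_force"].round(1),"open",round(s["opening"],3))
    for t in np.atleast_2d(target): print("to",t,"shift",(M.T@(np.array(t)-s["tcp_pos"])).round(4), "turn",None if yaw is None else round((a-yaw+90)%180-90,2))
E
python3 - <<'E'
from h import *
from scipy.optimize import least_squares
im=bot.read_camera("top"); hsv=cv2.cvtColor(im,cv2.COLOR_RGB2HSV)
for r in bot.regions_of("top","hob_jug")[:2]: print("reg",r["conf"],r["region"].sum(),cv2.minAreaRect(cv2.findNonZero(r["region"].astype(np.uint8))))
o=((hsv[...,0]>8)&(hsv[...,0]<25)&(hsv[...,1]>170)&(hsv[...,2]>100)).astype(np.uint8)
n,l,st,ce=cv2.connectedComponentsWithStats(o)
for i in range(1,n):
    if st[i,4]>10: print(st[i],ce[i].round(1),onz("top",ce[i],.0935).round(4), cv2.minAreaRect(cv2.findNonZero((l==i).astype(np.uint8))))
# bright rails on jug unit: near-blueish light pixels; crop corners by hand (rail outer corners, z=.08)
px=np.array([[598,105],[659,98],[680,226],[617,234]])/2.1+[60,130]
w=np.array([onz("top",p,.08) for p in px]); print(w.round(3))
# outer body corners, hob top ~.078 left side
px=np.array([[466,122],[485,253]])/2.1+[60,130]
w=np.array([onz("top",p,.078) for p in px]); print(w.round(3))
shift([.45,.2,.36],7)
E
```

```text
reg 0.91 4722 ((332.50787353515625, 215.28176879882812), (69.27811431884766, 97.41909790039062), 81.76437377929688)
[358 217  16   5  52] [365.7 219.3] [ 0.5247 -0.3319  0.0935] ((365.4845886230469, 219.376953125), (3.348937749862671, 15.256272315979004), 82.87498474121094)
[213 224  15   3  44] [219.8 225. ] [0.4946 0.1186 0.0935] ((220.0, 225.0), (2.0, 14.0), 90.0)
[[ 0.647 -0.269  0.08 ]
 [ 0.66  -0.361  0.08 ]
 [ 0.47  -0.392  0.08 ]
 [ 0.456 -0.299  0.08 ]]
[[ 0.616 -0.072  0.078]
 [ 0.422 -0.104  0.078]]
clock 0.8 tcp [0.2433 0.5757 0.2314] tooly deg 67.09 F [ 0.3  0.2 -0.2] open 0.999
to [0.45 0.2  0.36] shift [-0.3367 -0.2656 -0.1287] turn 60.09
```

carry_out --commands '[-0.06,-0.05,-0.129,7,0,-0.09,-0.07,-0.129,14,0,-0.13,-0.1,-0.129,21,0,-0.16,-0.13,-0.129,28,0,-0.2,-0.16,-0.129,35,0,-0.23,-0.18,-0.129,42,0,-0.26,-0.21,-0.129,49,0,-0.3,-0.24,-0.129,56,0,-0.337,-0.266,-0.129,58,0,-0.337,-0.266,-0.129,58,0]'

```text
clock: 1.63
tcp_pos: [0.4236, 0.2454, 0.3584]
tcp_rot: [-0.0, 0.65, 0.76, 0.001]
wrist_force: [0.9, 0.5, 0.6]
opening: -0.003
```

```bash
python3 - <<'E'
from h import *
shift([.49,-.36,.33],9.2)
E
```

```text
clock 1.63 tcp [0.4236 0.2454 0.3584] tooly deg 8.93 F [0.9 0.5 0.6] open -0.003
to [ 0.49 -0.36  0.33] shift [-0.6084 -0.0284  0.0278] turn -0.27
```

carry_out --commands '[-0.04,0,0,0,0,-0.08,0,0,0,0,-0.12,-0.01,0,0,0,-0.16,-0.01,0,0,0,-0.2,-0.02,0,0,0,-0.24,-0.02,0,0,0,-0.28,-0.03,0,0,0,-0.32,-0.03,0,0,0,-0.36,-0.03,0,0,0,-0.4,-0.03,0,0,0]'

```text
clock: 2.47
tcp_pos: [0.4563, -0.1545, 0.3583]
tcp_rot: [0.0, 0.649, 0.761, 0.001]
wrist_force: [1.5, 0.5, 0.8]
opening: -0.0
```

carry_out --commands '[-0.04,0,0,0,0,-0.08,0,0,0,0,-0.12,-0.01,0,0,0,-0.16,-0.01,0.02,0,0,-0.16,-0.01,0.04,0,0,-0.16,-0.01,0.04,0,0,-0.16,-0.01,0.04,0,0,-0.16,-0.01,0.04,0,0,-0.16,-0.01,0.04,0,0,-0.16,-0.01,0.04,0,0]'

```text
clock: 3.3
tcp_pos: [0.4728, -0.3109, 0.3192]
tcp_rot: [0.001, 0.648, 0.762, 0.001]
wrist_force: [0.5, 0.1, -0.1]
opening: 0.004
```

```bash
cat >> h.py <<'E'
def wpose():
    s=bot.read_state(); T=np.eye(4); T[:3,:3]=R0(s["tcp_rot"]); T[:3,3]=s["tcp_pos"]
    return T@np.array(bot.calibration("wrist")["mount"])
def wonz(T,px,z):
    K=np.array(bot.calibration("wrist")["intrinsics"]); v=np.array([px[0]-K[0,2],px[1]-K[1,2]]); r=np.hypot(*v); th=r/K[0,0]
    d=np.array([np.sin(th)*v[0]/r,-np.sin(th)*v[1]/r,-np.cos(th)]); d=T[:3,:3]@d
    return T[:3,3]+d*(z-T[2,3])/d[2]
def orange(im):
    h=cv2.cvtColor(im,cv2.COLOR_RGB2HSV); o=((h[...,0]>8)&(h[...,0]<25)&(h[...,1]>170)&(h[...,2]>100)).astype(np.uint8)
    n,l,st,ce=cv2.connectedComponentsWithStats(o); return [(st[i],ce[i],cv2.minAreaRect(cv2.findNonZero((l==i).astype(np.uint8)))) for i in range(1,n) if st[i,4]>10]
E
python3 - <<'E'
from h import *
shift([.49,-.36,.32],9.2)
T=wpose(); im=bot.read_camera("wrist"); save("w","w1",im); np.save("T1.npy",T); print(bot.calibration("wrist"))
for o in orange(im): print(o, wonz(T,o[1],.0955).round(4))
for q,z in(("grip_jug",.0855),("hob_jug",0)):
    for r in bot.place_of("wrist",q)[:2]: print(q,r["pixel"],r["conf"],wonz(T,r["pixel"],z).round(4))
im=bot.read_camera("top"); save("top","top2",im)
for o in orange(im): print(o, onz("top",o[1],.0935).round(4))
E
```

```text
clock 3.3 tcp [ 0.4728 -0.3109  0.3192] tooly deg 9.22 F [ 0.5  0.1 -0.1] open 0.004
to [ 0.49 -0.36  0.32] shift [-0.0512  0.0091 -0.0008] turn 0.02
{'intrinsics': array([[297.31863964,   0.        , 256.75076625],
       [  0.        , 297.31863964, 188.60832222],
       [  0.        ,   0.        ,   1.        ]]), 'mount': array([[ 1.08737268e-04,  9.54740756e-01,  2.97439199e-01,
         7.58391963e-02],
       [ 9.99999980e-01, -5.39601161e-05, -1.92373244e-04,
        -6.67645479e-05],
       [-1.67616723e-04,  2.97439214e-01, -9.54740743e-01,
        -1.42512467e-01],
       [ 0.00000000e+00,  0.00000000e+00,  0.00000000e+00,
         1.00000000e+00]])}
(array([287, 163,  10,  39, 334], dtype=int32), array([291.90718563, 182.43113772]), ((291.9189147949219, 182.0135040283203), (8.866354942321777, 38.2059326171875), 1.847610354423523)) [ 0.5229 -0.3331  0.0955]
(array([  0, 310,  38,  51, 340], dtype=int32), array([ 16.14705882, 335.43823529]), ((14.628813743591309, 332.2560119628906), (12.914010047912598, 61.50387954711914), 39.143985748291016)) [-0.0393 -0.8121  0.0955]
grip_jug [291.3, 179.8] 0.59 [ 0.5231 -0.3323  0.0855]
hob_jug [308.2, 107.3] 0.75 [ 0.5421 -0.2349  0.    ]
(array([358, 217,  16,   6,  52], dtype=int32), array([365.80769231, 219.48076923]), ((365.5699768066406, 219.49000549316406), (3.3941125869750977, 15.132086753845215), 81.8698959350586)) [ 0.5243 -0.3324  0.0935]
(array([213, 224,  15,   3,  45], dtype=int32), array([220., 225.]), ((220.0, 225.0), (2.0, 14.0), 90.0)) [0.4945 0.1182 0.0935]
```

View pics/w1.png

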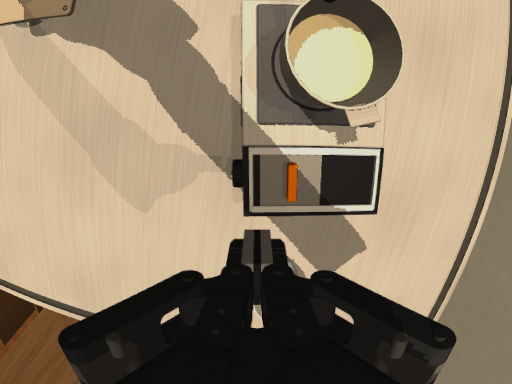

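The wrist view shows the grip bar at (292,182), the cover at columns about 259–321, the white rail frame at columns 247–382 and rows 148–214, and the jug behind it.

```bash
python3 - <<'E'
from h import *
T=np.load("T1.npy")
w=np.array([wonz(T,p,.08) for p in [(247,148),(382,149),(379,212),(248,213)]]); print(w.round(4), w.mean(0).round(4))
for a,b in((0,1),(3,2)): d=w[b]-w[a]; print(np.degrees(np.arctan2(d[1],d[0])),np.hypot(*d[:2]))
for p in [(258.5,182),(321,182)]: print(wonz(T,p,.0755).round(4))
for p in [(253.5,182),(373.5,182)]: print("inner",wonz(T,p,.07).round(4))
for p in [(291.5,164.5),(292.5,200)]: print("bar",wonz(T,p,.0955).round(4))
im=cv2.imread("pics/w1.png")[135:225,230:395]; cv2.imwrite("pics/w1c.png",cv2.resize(im,None,fx=4.8,fy=4.8,interpolation=cv2.INTER_CUBIC))
E
```

```text
[[ 0.459  -0.3009  0.08  ]
 [ 0.6418 -0.2692  0.08  ]
 [ 0.6634 -0.3602  0.08  ]
 [ 0.4741 -0.3901  0.08  ]] [ 0.5596 -0.3301  0.08  ]
9.810882180247022 0.18551640062099198
8.98185530151829 0.1917220906124654
[ 0.4814 -0.3451  0.0755]
[ 0.5662 -0.3312  0.0755]
inner [ 0.475  -0.3477  0.07  ]
inner [ 0.646  -0.3196  0.07  ]
bar [ 0.5179 -0.31    0.0955]
bar [ 0.5284 -0.3565  0.0955]
```

View pics/w1c.png

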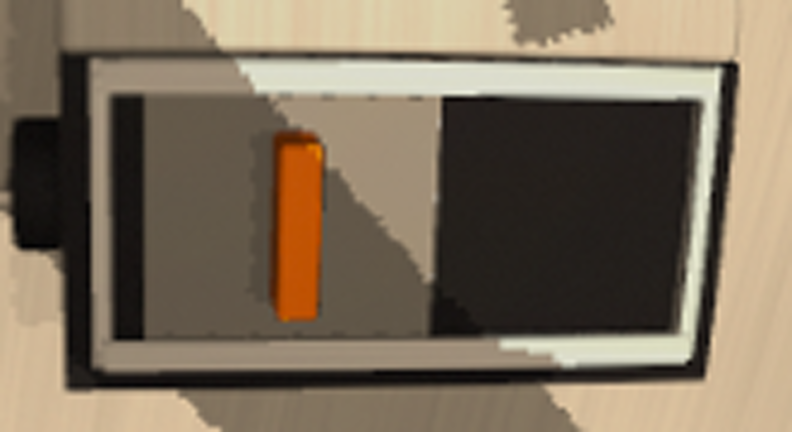

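```bash
python3 - <<'E'
from h import *
shift([[.4973,-.3373,.14],[.4973,-.3373,.085]],9.2)
E
```

```text
clock 3.5 tcp [ 0.4723 -0.3115  0.3183] tooly deg 9.14 F [0.2 0.5 0.6] open 0.001
to [ 0.4973 -0.3373  0.14  ] shift [-0.0295  0.0204  0.1783] turn -0.06
to [ 0.4973 -0.3373  0.085 ] shift [-0.0295  0.0203  0.2333] turn -0.06
```

carry_out --commands '[-0.03,0.02,0.03,0,0,-0.03,0.02,0.07,0,0,-0.03,0.02,0.11,0,0,-0.03,0.02,0.15,0,0,-0.03,0.02,0.18,0,0,-0.03,0.02,0.2,0,0,-0.03,0.02,0.215,0,0,-0.03,0.02,0.225,0,0,-0.03,0.02,0.23,0,0,-0.03,0.02,0.23,0,0]'

```text
clock: 4.33
tcp_pos: [0.4965, -0.3381, 0.0873]
tcp_rot: [-0.0, 0.649, 0.761, -0.0]
wrist_force: [-0.2, 0.5, 0.3]
opening: 0.003
```

```bash
python3 - <<'E'
from h import *
shift([[.4973,-.3373,.085]],9.2)
T=wpose(); im=bot.read_camera("wrist"); save("w","w2",im); np.save("T2.npy",T)
for o in orange(im): print(o, wonz(T,o[1],.0955).round(4))
E
```

```text
clock 4.33 tcp [ 0.4965 -0.3381  0.0873] tooly deg 9.11 F [-0.2  0.5  0.3] open 0.003
to [ 0.4973 -0.3373  0.085 ] shift [0.0006 0.0009 0.0023] turn -0.09
(array([ 293,  197,   30,   82, 2017], dtype=int32), array([306.85622211, 235.9474467 ]), ((307.56256103515625, 237.4044189453125), (27.253559112548828, 81.25127410888672), 2.2457425594329834)) [ 0.5202 -0.3254  0.0955]
```

View pics/w2.png

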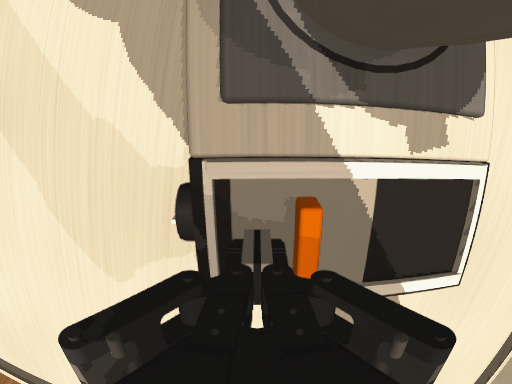

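The closed fingers are at (257,240), left of the bar at (307,237), and clear of the frame. Next: push the cover open along tool +y.

carry_out --commands '[0,0.008,0.002,0,0,0,0.016,0.002,0,0,0,0.024,0.002,0,0,0,0.032,0.002,0,0,0,0.04,0.002,0,0,0,0.048,0.002,0,0,0,0.056,0.002,0,0,0,0.064,0.002,0,0,0,0.072,0.002,0,0,0,0.078,0.002,0,0]'

```text
clock: 5.22
tcp_pos: [0.5746, -0.3256, 0.0857]
tcp_rot: [-0.0, 0.649, 0.761, 0.0]
wrist_force: [-1.8, -0.7, 2.7]
opening: 0.001
```

```bash
python3 - <<'E'
from h import *
shift([[.5195,-.3336,.1]],9.2)
im=bot.read_camera("top")
for o in orange(im): print(o[1], onz("top",o[1],.0935).round(4))
T=wpose(); im=bot.read_camera("wrist"); save("w","w3",im); np.save("T3.npy",T)
for o in orange(im): print(o, wonz(T,o[1],.0955).round(4))
E
```

```text
clock 5.22 tcp [ 0.5746 -0.3256  0.0857] tooly deg 9.12 F [-1.8 -0.7  2.7] open 0.001
to [ 0.5195 -0.3336  0.1   ] shift [ 0.0009 -0.0557 -0.0143] turn -0.08
[357.57142857 197.57142857] [ 0.5915 -0.3067  0.0935]
[219.84090909 224.97727273] [0.4946 0.1186 0.0935]
(array([ 280,  198,   27,   80, 1646], dtype=int32), array([293.73693803, 232.2199271 ]), ((292.6041259765625, 237.1890411376953), (25.945175170898438, 78.8718490600586), 2.12109637260437)) [ 0.5917 -0.3105  0.0955]
```

View pics/w3.png

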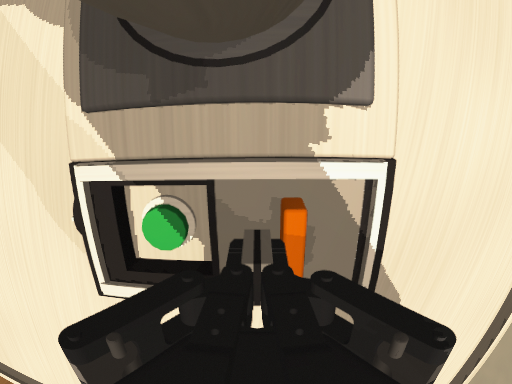

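The green button is visible at (166,227) in its well. The bar is at (294,232), a few mm short of fully open.

carry_out --commands '[0,0.002,0,0,0,0,0.004,0,0,0,0,0.005,0,0,0,0,0.006,0,0,0,0,0.007,0,0,0,0,0.008,0,0,0,0,0.008,0,0,0,0,0.008,0,0,0,0,0.008,0,0,0,0,0.008,0,0,0]'

```text
clock: 6.15
tcp_pos: [0.579, -0.3251, 0.0853]
tcp_rot: [-0.002, 0.649, 0.76, -0.001]
wrist_force: [-11.0, 1.6, 2.9]
opening: 0.0
```

```bash
python3 - <<'E'
from h import *
T=np.load("T3.npy"); im=cv2.imread("pics/w3.png")[:,:,::-1]
h=cv2.cvtColor(im.copy(),cv2.COLOR_RGB2HSV); g=((h[...,0]>45)&(h[...,0]<80)&(h[...,1]>120)).astype(np.uint8)
n,l,st,ce=cv2.connectedComponentsWithStats(g); i=1+np.argmax(st[1:,4]); c=st[i,:2]+st[i,2:4]/2
print("button",st[i],ce[i],wonz(T,ce[i],.067).round(4),wonz(T,c,.067).round(4))
shift([[.5195,-.3336,.1]],9.2)
T=wpose(); im=bot.read_camera("wrist"); save("w","w4",im); np.save("T4.npy",T)
h=cv2.cvtColor(im,cv2.COLOR_RGB2HSV); g=((h[...,0]>45)&(h[...,0]<80)&(h[...,1]>120)).astype(np.uint8)
n,l,st,ce=cv2.connectedComponentsWithStats(g); i=1+np.argmax(st[1:,4])
print("button",st[i],ce[i],wonz(T,ce[i],.067).round(4))
for o in orange(im): print(o, wonz(T,o[1],.0955).round(4))
for r in bot.place_of("wrist","button_jug")[:1]: print(r, wonz(T,r["pixel"],.067).round(4))
E
```

```text
button [ 142  205   46   45 1603] [164.64691204 227.0492826 ] [ 0.5194 -0.3333  0.067 ] [ 0.5196 -0.3335  0.067 ]
clock 6.15 tcp [ 0.579  -0.3251  0.0853] tooly deg 9.0 F [-11.    1.6   2.9] open 0.0
to [ 0.5195 -0.3336  0.1   ] shift [ 0.0009 -0.0601 -0.0144] turn -0.2
button [ 137  204   46   46 1583] [159.75868604 226.44283007] [ 0.5195 -0.3333  0.067 ]
(array([ 279,  197,   27,   80, 1638], dtype=int32), array([292.91819292, 231.19230769]), ((291.69830322265625, 236.2482147216797), (25.88117027282715, 78.95307922363281), 1.9749339818954468)) [ 0.5946 -0.3099  0.0955]
{'pixel': [158.1, 232.2], 'conf': 0.6} [ 0.5185 -0.3375  0.067 ]
```

The 11 N reading means the hard stop: the cover is fully open. The button is at (0.5195, -0.3335). Moving over it.

carry_out --commands '[0,-0.01,-0.002,0,0,0,-0.03,-0.004,0,0,0,-0.05,-0.004,0,0,0,-0.063,-0.004,0,0,0,-0.063,-0.004,0,0,0,-0.063,-0.004,0,0,0,-0.063,-0.004,0,0,0,-0.063,-0.004,0,0,0,-0.063,-0.004,0,0,0,-0.063,-0.004,0,0]'

```text
clock: 7.08
tcp_pos: [0.5198, -0.3345, 0.0897]
tcp_rot: [0.0, 0.649, 0.761, -0.0]
wrist_force: [-0.4, 0.2, 0.1]
opening: 0.0
```

```bash
python3 - <<'E'
from h import *
shift([[.5195,-.3335,.067],[.5195,-.3335,.061]],9.2)
T=wpose(); im=bot.read_camera("wrist"); save("w","w5",im)
for o in orange(im): print(o, wonz(T,o[1],.0955).round(4))
E
```

```text
clock 7.08 tcp [ 0.5198 -0.3345  0.0897] tooly deg 9.14 F [-0.4  0.2  0.1] open 0.0
to [ 0.5195 -0.3335  0.067 ] shift [ 0.001  -0.0001  0.0227] turn -0.06
to [ 0.5195 -0.3335  0.061 ] shift [ 0.001  -0.0001  0.0287] turn -0.06
(array([ 370,  194,   41,   88, 2400], dtype=int32), array([389.45541667, 236.21666667]), ((389.5540771484375, 237.8243408203125), (30.672639846801758, 88.27481842041016), 8.972626686096191)) [ 0.591  -0.3172  0.0955]
```

carry_out --commands '[0.001,0,0.008,0,0,0.001,0,0.014,0,0,0.001,0,0.019,0,0,0.001,0,0.022,0,0,0.001,0,0.025,0,0,0.001,0,0.027,0,0,0.001,0,0.029,0,0,0.001,0,0.03,0,0,0.001,0,0.031,0,0,0.001,0,0.031,0,0]'

```text
clock: 7.97
tcp_pos: [0.5191, -0.3337, 0.0608]
tcp_rot: [-0.0, 0.649, 0.761, 0.001]
wrist_force: [-9.7, 8.2, 24.8]
opening: -0.003
```

Bottomed out: z is 0.0608 against 0.061 expected, at 25 N. Holding.

carry_out --commands '[0,0,0,0,0,0,0,0,0,0,0,0,0,0,0,0,0,0,0,0,0,0,0,0,0,0,0,0,0,0,0,0,0,0,0,0,0,0,0,0,0,0,0,0,0,0,0,0,0,0]'

```text
clock: 8.8
tcp_pos: [0.519, -0.3337, 0.0608]
tcp_rot: [-0.0, 0.649, 0.761, 0.001]
wrist_force: [-9.7, 8.1, 25.7]
opening: 0.003
```

carry_out --commands '[0,0,0,0,0,0,0,0,0,0,0,0,0,0,0,0,0,0,0,0,0,0,0,0,0,0,0,0,0,0,0,0,0,0,0,0,0,0,0,0,0,0,0,0,0,0,0,0,0,0]'

```text
clock: 9.63
tcp_pos: [0.519, -0.3337, 0.0608]
tcp_rot: [-0.0, 0.649, 0.761, 0.001]
wrist_force: [-9.8, 8.9, 25.7]
opening: 0.002
```

carry_out --commands '[0,0,-0.01,0,0,0,0,-0.025,0,0,0,0,-0.045,0,0,0,0,-0.065,0,0,0,0,-0.085,0,0,0,0,-0.09,0,0,0,0,-0.09,0,0,0,0,-0.09,0,0,0,0,-0.09,0,0,0,0,-0.09,0,0]'

```text
clock: 10.47
tcp_pos: [0.5187, -0.3333, 0.1477]
tcp_rot: [-0.001, 0.649, 0.761, -0.0]
wrist_force: [0.0, 0.5, 0.3]
opening: 0.006
```

```bash
python3 - <<'E'
from h import *
c=np.array([np.cos(np.radians(9.2)),np.sin(np.radians(9.2)),0]); g=np.array([.5195,-.3335,0])
t=g+(.08+.033)*c
shift([t+[0,0,.15],t+[0,0,.086]],9.2)
T=wpose(); im=bot.read_camera("wrist"); save("w","w6",im); np.save("T6.npy",T)
for o in orange(im): print(o, wonz(T,o[1],.0955).round(4))
E
```

```text
clock 10.47 tcp [ 0.5187 -0.3333  0.1477] tooly deg 9.09 F [0.  0.5 0.3] open 0.006
to [ 0.6310464  -0.31543343  0.15      ] shift [-1.000e-04  1.138e-01 -2.500e-03] turn -0.11
to [ 0.6310464  -0.31543343  0.086     ] shift [-1.000e-04  1.139e-01  6.150e-02] turn -0.11
(array([ 349,  172,   25,   68, 1263], dtype=int32), array([361.26524149, 203.42676168]), ((360.53961181640625, 205.60397338867188), (21.691810607910156, 67.76203918457031), 5.710593223571777)) [ 0.593  -0.3174  0.0955]
```

View pics/w6.png

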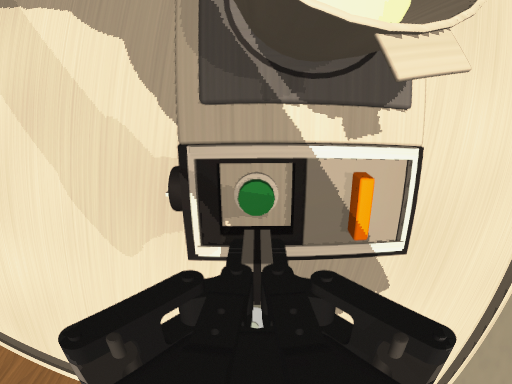

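The button is up and centred at (257,197). The cover is still fully open with its bar at (361,205). Hopping over to the far side of the bar.

carry_out --commands '[0,0.03,0,0,0,0,0.06,0,0,0,0,0.09,0,0,0,0,0.109,0,0,0,0,0.109,0,0,0,0,0.109,0.02,0,0,0,0.109,0.04,0,0,0,0.109,0.055,0,0,0,0.109,0.06,0,0,0,0.109,0.06,0,0]'

```text
clock: 11.35
tcp_pos: [0.6257, -0.3161, 0.0871]
tcp_rot: [-0.001, 0.649, 0.761, -0.0]
wrist_force: [-0.1, -1.1, -0.1]
opening: -0.0
```

carry_out --commands '[0,-0.006,0.001,0,0,0,-0.014,0.001,0,0,0,-0.022,0.001,0,0,0,-0.03,0.001,0,0,0,-0.038,0.001,0,0,0,-0.046,0.001,0,0,0,-0.054,0.001,0,0,0,-0.062,0.001,0,0,0,-0.07,0.001,0,0,0,-0.076,0.001,0,0]'

```text
clock: 12.18
tcp_pos: [0.5507, -0.3288, 0.088]
tcp_rot: [0.0, 0.649, 0.761, 0.0]
wrist_force: [2.0, 0.1, 2.9]
opening: -0.005
```

```bash
python3 - <<'E'
from h import *
c=np.array([np.cos(np.radians(9.2)),np.sin(np.radians(9.2)),0]); g=np.array([.5195,-.3335,.086])
shift([g+.02*c],9.2)
E
```

```text
clock 12.18 tcp [ 0.5507 -0.3288  0.088 ] tooly deg 9.07 F [2.  0.1 2.9] open -0.005
to [ 0.53924273 -0.33030238  0.086     ] shift [ 0.0004 -0.0116  0.002 ] turn -0.13
```

carry_out --commands '[0,-0.004,0.001,0,0,0,-0.007,0.001,0,0,0,-0.01,0.001,0,0,0,-0.012,0.001,0,0,0,-0.013,0.001,0,0,0,-0.014,0.001,0,0,0,-0.014,0.001,0,0,0,-0.014,0.001,0,0,0,-0.014,0.001,0,0,0,-0.014,0.001,0,0]'

```text
clock: 13.02
tcp_pos: [0.5378, -0.3306, 0.0866]
tcp_rot: [-0.0, 0.649, 0.761, -0.0]
wrist_force: [0.1, -0.7, 1.2]
opening: -0.0
```

carry_out --commands '[0,-0.001,0,0,0,0,-0.002,0,0,0,0,-0.003,0,0,0,0,-0.004,0,0,0,0,-0.005,0,0,0,0,-0.005,0,0,0,0,-0.005,0,0,0,0,-0.005,0,0,0,0,-0.005,0,0,0,0,-0.005,0,0,0]'

```text
clock: 13.85
tcp_pos: [0.5353, -0.3307, 0.0873]
tcp_rot: [0.002, 0.648, 0.762, 0.001]
wrist_force: [9.8, 0.4, -1.8]
opening: 0.001
```

10 N at the shut stop. Backing off and lifting clear.

carry_out --commands '[0,0.004,0,0,0,0,0.01,0,0,0,0,0.015,-0.01,0,0,0,0.015,-0.04,0,0,0,0.015,-0.08,0,0,0,0.015,-0.12,0,0,0,0.015,-0.16,0,0,0,0.015,-0.19,0,0,0,0.015,-0.2,0,0,0,0.015,-0.2,0,0]'

```text
clock: 14.68
tcp_pos: [0.5483, -0.3302, 0.2904]
tcp_rot: [0.002, 0.649, 0.761, 0.0]
wrist_force: [-0.5, -0.4, -0.3]
opening: 0.001
```

carry_out --commands '[0,-0.02,0,0,0,0,-0.04,0,0,0,0,-0.06,0,0,0,0,-0.08,0,0,0,0,-0.08,0,0,0,0,-0.08,0,0,0,0,-0.08,0,0,0,0,-0.08,0,0,0,0,-0.08,0,0,0,0,-0.08,0,0,0]'

```text
clock: 15.52
tcp_pos: [0.4692, -0.3415, 0.2864]
tcp_rot: [-0.0, 0.649, 0.761, -0.0]
wrist_force: [-0.0, 0.0, 0.7]
opening: 0.0
```

```bash
python3 - <<'E'
from h import *
T=wpose(); im=bot.read_camera("wrist"); save("w","w7",im); shift([.5,-.33,.3])
for o in orange(im): print(o[1], wonz(T,o[1],.0955).round(4))
im2=bot.read_camera("top"); 
for o in orange(im2): print(o[1], onz("top",o[1],.0935).round(4))
a=cv2.resize(im2[130:310,60:440],(600,284)); cv2.imwrite("pics/fin.png",np.vstack([cv2.resize(im[60:260,150:450],(600,310)) if 0 else cv2.resize(im[40:240,180:440],(400,308)).copy().repeat(1,0) if 0 else cv2.copyMakeBorder(cv2.resize(im[40:240,180:440],(400,308)),0,0,0,200,cv2.BORDER_CONSTANT),a])[:,:,::-1])
E
```

```text
clock 15.57 tcp [ 0.4691 -0.3416  0.2865] tooly deg 9.12 F [-0.9 -0.8  0.1] open -0.004
to [ 0.5  -0.33  0.3 ] shift [ 0.0066  0.0323 -0.0135] turn None
[299.16166282 165.63972286] [ 0.5175 -0.334   0.0955]
[ 15.22123894 331.68584071] [ 4.00e-04 -7.80e-01  9.55e-02]
[366.28070175 221.14035088] [ 0.5192 -0.3338  0.0935]
[219.82608696 225.        ] [0.4945 0.1187 0.0935]
```

View pics/fin.png

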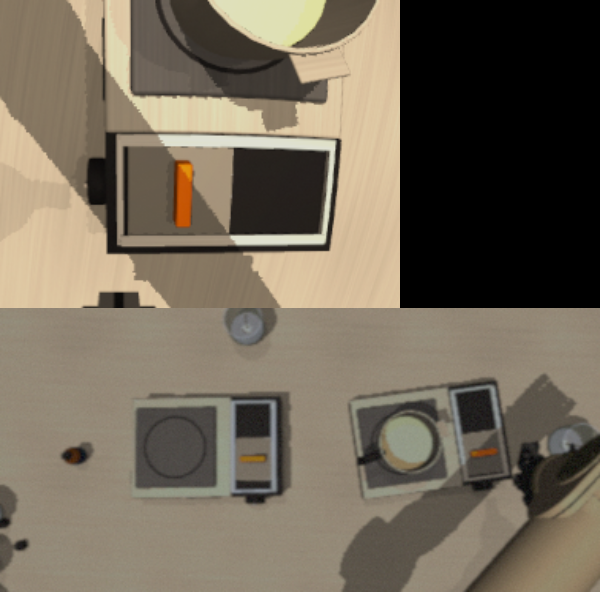

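The final view shows the cover against its shut stop, with the bar at (183,195) in the upper crop. The jug, glasses, bottle and the other cover are in place.

```bash
python3 -c "
from workcell import bot
print(bot.job_done())"
```

```text
the job is handed in; nothing more can be done
None
```

I switched on the jug's warming plate and handed the job in at about 15.6 s, with no verdict reported.

- **Opening:** I pushed the splash cover to its open stop with closed fingers; the stop showed as 11 N.
- **Pressing:** I held the start button on its stop for at least 1.7 s at about 25 N. The tool was at z = 0.0608 m, against 0.061 m expected for fully down. After I lifted off, the wrist picture showed the button up again.
- **Shutting:** I pushed the cover back to its shut stop (about 10 N) and backed off.

**Last checks:**
- **Cover:** the grip bar is at (0.519, -0.334) m from the top camera and (0.5175, -0.334) m from the wrist camera. The button was measured at (0.5195, -0.3335) m, so the cover is shut to within about 2 mm.
- **Other things:** the empty plate's grip bar had not moved, and the jug, glasses and bottle looked in place. The arm was clear and the wrist force near zero.

**Disagreements:** the button press also showed about 13 N sideways, which I put down to rubbing on the button but did not confirm. The button network's reading was about 4 mm off the colour-based one; I used the colour-based position.

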